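# Open the keyed sample jar at the stall counter

## Robot

A 7-joint arm with a two-finger parallel gripper is mounted at the origin on the work surface. World frame = base frame: x ahead of the robot, y to its left, z up, the work surface at z = 0. Lengths are in m, angles in rad, forces in N, time in s.
With the tool pointing down it reaches from about 0.425 to 1.025 m from the base axis. Payload 9.4 kg.
Tool frame: the origin (TCP) lies at the very end of the fingers, on their centre line; the grasp point (between the pads) lies 19 mm behind it; z points along the fingers, y is the line along which they close (so a half turn about z gives the same grasp; the last joint's range is limited). The gripper opens to 85 mm and grips with 20 to 120 N. Pads are 22 mm wide; open, the fingers measure 114 mm over their backs; the gripper's body (76 mm by 85 mm) begins 54 mm behind the grasp point. The pads swing forward as they close: fully open they stand 13 mm farther back than shut.
Start: joints at [-1.187, 0.599, -0.003, 1.599, 0.002, 0.943, -0.08], TCP at [0.322, 0.649, 0.231] pointing down, gripper open.
Joint ranges: [-2.57, 2.57], [-0.35, 1.97], [-1.29, 1.29], [0.11, 2.56], [-1.05, 4.19], [0.11, 1.86], [-2.63, 2.63]. Speed limits (rad/s): [2.22, 2.22, 3.01, 3.01, 3.14, 3.14, 3.14].

## Interface

Orientations are given as a unit quaternion [w, x, y, z].
In Python, from bench import get_state, cams, ticket gives the robot as it stands.
- The arm moves only by the tool apply_moves, never from a script. Its arguments are lists of equal length, an entry for each row: "travel": the shift along the tool's x, y, z in m, a list of three; "turn": the turn about the tool's z in degrees. In form: {"travel": [[x, y, z], ...], "turn": [turn, ...]}. A call has exactly 8 rows; each row is the pose to reach, as a shift and turn from the pose commanded when the call began, along the tool's axes at that moment; what a row does not reach only later rows make up. A row lasts 1/10 s, in which the tool goes at most 50 mm and 8.59 degrees, less where a joint would pass 70% of its speed; a pose out of reach is approached as far as the arm can. A call with a gripper value outside its range is refused whole. "hand" is the finger opening in m, from 0 to 0.0854, set as the call begins (left out, the last holds). The fingers move at their own pace and stop on an object; "newtons" is the grip in N (left out, the last holds). Time passes only in rows, so rows that repeat a pose let the fingers close, or fill a call up. It gives the time, the measured TCP pose, the force, the opening and the grip force at its end, in the units of the state.
- get_state(): the state, without advancing time (a new reading comes with each control period).
- cams.camera(name): name is "scene" or "top" or "wrist"; returns the picture (384x512x3 uint8, red, green, blue); there is no depth.
- cams.camera_params(name): a dict with "mtx" (3x3 intrinsics, pixels), "xyz" and "orientation" of the camera in the world. Camera axes: x right, y up, looking along -z (the intrinsics and any distortion apply to the point x, -y, -z); pixel columns grow to the right and rows downward; lengths in m; the calibration is good to about 2 mm. A picture is of the moment at which its call begins: read the wrist's pose just before it. camera_params takes no time and is no camera call; for the wrist camera it gives the pose at the moment of the call.
- ticket.job_done(): hands the job in; it is judged then, once.
The state is a dict: "time": time; "q": joint angles; "joint_velocities": joint speeds; "effort": joint torques, N m; "tool_pos": TCP position; "tool_rot": TCP orientation; "wrist_force": force on the tool from outside, world axes, zero at the start; "wrist_torque": the same for the moment, N m; "width": finger opening in m; "gripper_force": force on a finger pad.
Only numpy, scipy, OpenCV 4.12 (cv2) and the standard library are available. Lean on these libraries where they do the work, as an engineer would, in place of code of your own. Each camera call takes 0.05 s, during which the arm holds its last target. There are 200 camera calls.

## Task

Set the closed white jar upright in the wooden stand, turned so that its side handle goes down into the stand's slot and the jar sits on the bottom of the well; the stand then braces it. Then unscrew its tight cap anticlockwise, stop turning once the thread lets go, and lift the cap straight up, leaving the jar seated. Finish while still holding the cap in the gripper, level and a few centimetres above the jar's mouth, and leave the other things on the counter alone.

Things in the scene. Friction and masses are not known exactly. Their poses are not given: they have to be found in the camera images.
- jar: Loose closed white ceramic jar, 0.26 to 0.42 kg. Round body 52 mm across, 76 mm tall, foot bevelled 3.5 mm; neck 38 mm across, rim at 96 mm; 106 mm tall with its cap. Origin: centre of the underside; z up; +x points to the side handle. Starts upright, left or right on the counter, handle within 1.2 rad of world +x. The tight cap can carry it. Unbraced, it turns along with its cap.
- handle (a point): Middle of the jar's side handle: an 8 mm thick round bar loop on the jar's +x side, reaching out to 39 mm from the jar's axis, between heights 13 and 56 mm above the jar's underside. This point lies 35 mm from the axis, 34 mm above the underside.
- rim (a point): Centre of the jar's mouth, on the jar's axis at its rim, 96 mm above the jar's underside.
- cap: Round dark wood screw cap, 57 mm wide, 25 mm tall, 70 g. Origin: centre of its lower edge, z up; tight: 81 mm above the jar's underside. Opens anticlockwise seen from above (+ about z) against 0.3 to 0.5 N m from a sprung rubber seal. Rises 3 mm while turning; free after about 0.9 rad, seal pops it up 1 to 2 mm more; lifts straight off at 0.95 to 1.6 rad; past 1.7 rad it hits the next thread.
- nib (a point): Small raised nib 12 x 4 mm, 3 mm high, on the edge of the cap's top, same wood; while the cap is tight it points the same way as the jar's handle, and shows how far the cap was turned. This point is 26 mm from the cap's axis (cap's +x), 25 mm above its lower edge.
- stand: Wooden block 92 x 92 mm, 40 mm tall, fixed on the counter on the other side from the jar. Square well in its top 55.5 mm wide, 32 mm deep; its +x wall is cut through by a 12 mm wide slot, open at the top, for the jar's handle. Origin: centre of the underside; z up; +x points from the well to the slot, within 0.4 rad of world +x. With the jar home, jar +x lies along stand +x.
- well (a point): Centre of the well's floor, 8 mm above the counter: where the jar's underside centre comes to rest.
- slot (a point): Slot in the stand's top at its outer part: 40 mm from the well's axis along stand +x, at the height of the stand's top (40 mm).
- cardbox: Bystander, loose: small open wooden box of cards, 90 x 70 x 60 mm, cards reaching 75 mm; origin under its centre.
- teacup: Bystander, loose: blue ceramic cup 72 mm across, 60 mm tall; origin under its centre.
- tin: Bystander, loose: plain round metal tin without handle, 66 mm across, 75 mm tall; origin under its centre.
There are look-alikes about, which are no part of the job. Several things look just like the stand: the one meant starts nearest to the robot's base.

How it is judged:
On the way, in this order (a step that is already met when the one before it is completed fails the run):
1. the jar sits fully home in the stand, handle in the slot, cap still screwed on (distance between jar and well below 0.006 m and angle between jar's own z axis and vertical below 0.06 rad and x of handle in the frame of stand above 0.028 m and z of cap in the frame of jar below 0.0835 m), for 0.2 s.
2. the thread has let go and the cap is lifted in the gripper, the jar still seated (distance between jar and well below 0.006 m and angle between jar's own z axis and vertical below 0.06 rad and x of handle in the frame of stand above 0.028 m and z of cap in the frame of jar above 0.09 m and contact force between the fingers and cap above 1 N), for 0.1 s.
At the end, for the whole second after the job is handed in: Jar home in the stand (within 6 mm and 0.06 rad, handle in the slot), not touched by the arm; the gripper holds the cap still and level (0.2 rad), its lower edge 3 to 70 mm above the rim and within 20 mm of the jar's axis, touching neither jar nor stand (distance between jar and well below 0.006 m and angle between jar's own z axis and vertical below 0.06 rad and x of handle in the frame of stand above 0.028 m and z of cap in the frame of rim between 0.003 and 0.07 m and horizontal distance between cap and rim below 0.02 m and angle between cap's own z axis and vertical below 0.2 rad and contact force between the fingers and cap above 1 N and contact force between cap and jar below 0.1 N and contact force between cap and stand below 0.1 N and contact force between the arm and jar below 0.5 N and linear speed of cap below 0.02 m/s); the arm keeps its last pose, push and grip.
It fails at once if the cap was turned on far beyond the release of the thread (more than about 110 degrees against the jar) (x of nib in the frame of jar below -0.0095 m and horizontal distance between cap and rim below 0.008 m and z of cap in the frame of rim below 0 m).
It fails at once if the jar fell over (angle between jar's own z axis and vertical above 0.6 rad).
It fails at once if a bystander was moved by more than 25 mm (distance of any of cardbox, teacup, tin from where it was at the start of the episode above 0.025 m).
It also fails if it takes over 51 s, if anything falls off the work surface, if the arm or the gripper's body presses on something with over 40 N, if the wrist force passes 120 N, or if a joint passes its speed limit or range.

## Working session

There is one attempt and no reset: what is moved stays moved. The work goes in short steps, Python scripts to look and compute and a tool call to move; the robot and the scene stay as the last step left them, time stands still between calls to the robot, and variables do not carry over. Pictures are saved under pics/ and viewed, at most 10 in all, crops included, and the job is handed in when it is done.

Besides the shell and the picture viewer there is one more tool, called as a command line: name --pt "numbers of a row" for each row, then --argument value for the rest. apply_moves: Moves the arm, as the interface text tells. Its arguments: {"type":"object","properties":{"travel":{"type":"array"},"turn":{"type":"array"},"hand":{"type":"number"},"newtons":{"type":"number"}},"required":["travel","turn"]}

```bash
mkdir -p pics
cat > h.py <<'E'
import numpy as np,cv2
from scipy.spatial.transform import Rotation as R
from bench import get_state,cams,ticket
def rot(q): return R.from_quat([q[1],q[2],q[3],q[0]]).as_matrix()
def save(n,f):
    im=cams.camera(n); cv2.imwrite('pics/'+f,im[:,:,::-1]); return im
def ray(p,uv):
    K=np.array(p['mtx']); d=np.linalg.inv(K)@np.array([uv[0],uv[1],1.]); d=np.array([d[0],-d[1],-d[2]])
    return np.array(p['xyz']),rot(p['orientation'])@d
def at(p,uv,z):
    o,d=ray(p,uv); return o+d*(z-o[2])/d[2]
def proj(p,X):
    c=rot(p['orientation']).T@(np.array(X)-p['xyz']); v=np.array(p['mtx'])@np.array([c[0],-c[1],-c[2]]); return v[:2]/v[2]
E
python3 - <<'E'
from h import *
print(get_state())
a=save('top','top0.png');b=save('scene','scene0.png')
cv2.imwrite('pics/both.png',cv2.resize(np.vstack([a,b])[:,:,::-1],None,fx=.78,fy=.78))
for n in('top','scene'):print(cams.camera_params(n))
E
```

```text
{'time': 0.0, 'q': array([-1.18671212,  0.60011585, -0.00253274,  1.60014596,  0.00180264,
        0.9429027 , -0.07985042]), 'joint_velocities': array([ 0.00070932, -0.00088233,  0.00091308, -0.001425  , -0.00016138,
       -0.0005532 , -0.0010844 ]), 'effort': array([-3.44527516e-04, -7.76472044e+01,  1.56443775e+00, -2.57998019e+01,
        1.22816072e-02,  9.53605369e-03,  1.49184507e-05]), 'tool_pos': array([0.32217976, 0.6489431 , 0.23041807]), 'tool_rot': array([-1.04440483e-04,  2.28358732e-01,  9.73576743e-01, -7.77938929e-04]), 'wrist_force': array([-0.32059639,  0.39134236, -0.19368214]), 'wrist_torque': array([ 0.01054525, -0.01666851, -0.00868683]), 'gripper_force': 0.0, 'width': 0.08564956411300699}
{'mtx': array([[454.93415369,   0.        , 262.53857231],
       [  0.        , 454.93415369, 183.8112255 ],
       [  0.        ,   0.        ,   1.        ]]), 'xyz': array([0.45694712, 0.04425903, 1.57310505]), 'orientation': array([-0.69714926, -0.03866536,  0.03663456,  0.71494462])}
{'mtx': array([[367.99133063,   0.        , 253.47453793],
       [  0.        , 367.99133063, 193.172795  ],
       [  0.        ,   0.        ,   1.        ]]), 'xyz': array([1.41214955, 0.2028714 , 0.83665123]), 'orientation': array([0.57711342, 0.24942465, 0.31888048, 0.70925502])}
```

View pics/top0.png

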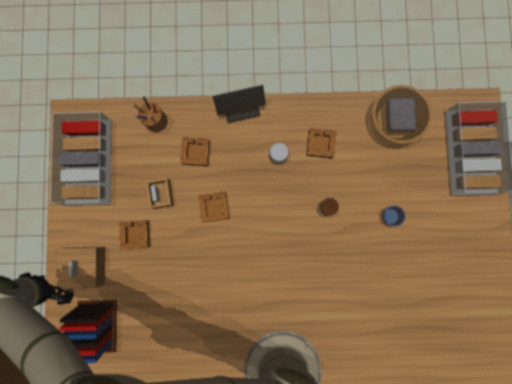

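View pics/scene0.png

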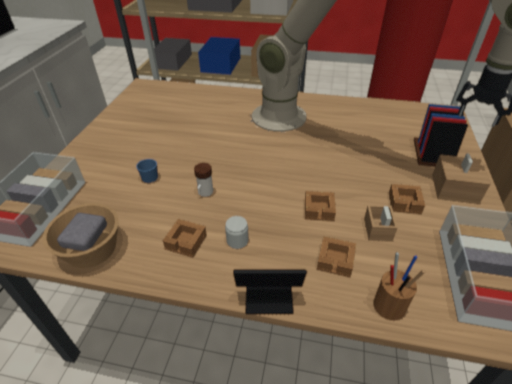

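The top view shows four stand look-alikes at (196,151), (321,143), (214,206) and (135,234). The jar's dark cap is at (328,207), the white tin at (278,152), the cup at (393,216), and the card box at (160,194). I'll compare distances from the base and check the choice in a crop.

Run:
```python
from h import *
p=cams.camera_params('top')
for n,uv,z in [('s1',(196,151),.04),('s2',(321,143),.04),('s3',(214,206),.04),('s4',(135,234),.04),('cap',(328,207),.106),('tin',(278,152),.075),('cup',(393,216),.06),('box',(160,194),.06)]:
    X=at(p,uv,z); print(n,X.round(3),np.hypot(*X[:2]).round(3))
print(proj(p,[0,0,0]))
t=cv2.imread('pics/top0.png');s=cv2.imread('pics/scene0.png')
c=lambda im,u,v,r:cv2.resize(im[v-r:v+r,u-r:u+r],(400,300) if 0 else (300,300),interpolation=cv2.INTER_CUBIC)
cv2.imwrite('pics/crop1.png',np.vstack([np.hstack([c(t,214,206,20),c(t,328,207,20)]),np.hstack([c(s,320,206,25),c(s,204,180,25)])]))
```

```text
s1 [0.739 0.271 0.04 ] 0.788
s2 [ 0.756 -0.157  0.04 ] 0.772
s3 [0.55  0.212 0.04 ] 0.589
s4 [0.463 0.478 0.04 ] 0.666
cap [ 0.533 -0.163  0.106] 0.558
tin [ 0.723 -0.008  0.075] 0.723
cup [ 0.501 -0.383  0.06 ] 0.63
box [0.593 0.39  0.06 ] 0.71
[281.23312519 370.01807494]
```

View pics/crop1.png

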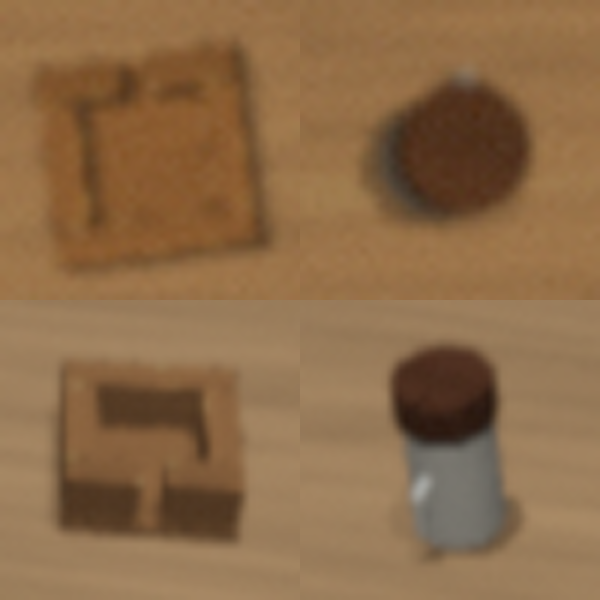

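The chosen stand is at (0.55,0.21), 0.589 m out and nearest the base. Its slot points up-image, with a slight + yaw. The jar's handle shows at the top of the cap, also near world +x. Next I'll move over the stand for a wrist view.

```bash
cat >> h.py <<'E'
def plan(pos,yaw=None):
    s=get_state(); M=rot(s['tool_rot']); d=M.T@(np.array(pos)-s['tool_pos'])
    y=np.degrees(np.arctan2(M[1,0],M[0,0])); t=0 if yaw is None else -((yaw-y+180)%360-180)
    print('t',s['time'],'pos',s['tool_pos'].round(4),'yaw',y.round(2),'travel',d.round(4),'turn',np.round(t,2),'F',s['wrist_force'].round(1),'tilt',M[:,2].round(4))
E
python3 - <<'E'
from h import *
p=cams.camera_params('wrist');s=get_state();M=rot(s['tool_rot'])
print(p['mtx'],M.T@(p['xyz']-s['tool_pos']),M.T@rot(p['orientation']))
plan([.52,.21,.30],100)
E
```

```text
[[280.95152463   0.         255.76049285]
 [  0.         280.95152463 189.26656447]
 [  0.           0.           1.        ]] [ 0.06929277  0.00032334 -0.14303831] [[ 5.43852818e-04  9.62300473e-01  2.71988057e-01]
 [ 9.99999209e-01 -2.14796909e-04 -1.23958833e-03]
 [-1.13443424e-03  2.71988516e-01 -9.62299829e-01]]
t 0.1 pos [0.3222 0.649  0.2305] yaw 153.6 travel [-0.3724 -0.3054 -0.069 ] turn 53.6 F [ 0.4 -0.4  0.7] tilt [-5.0e-04 -1.3e-03 -1.0e+00]
```

apply_moves --pt "0 0 -0.05" --pt "-0.05 -0.03 -0.06" --pt "-0.1 -0.06 -0.06" --pt "-0.15 -0.1 -0.06" --pt "-0.2 -0.13 -0.06" --pt "-0.24 -0.16 -0.06" --pt "-0.28 -0.19 -0.06" --pt "-0.32 -0.215 -0.06" --turn '[0, 7, 14, 21, 28, 36, 44, 52]'

```text
time: 0.9
tool_pos: [0.4956, 0.3442, 0.2912]
tool_rot: [-0.0, 0.634, 0.773, -0.0]
wrist_force: [0.8, 0.3, -0.4]
width: 0.0853
gripper_force: 0.0
```

Run:
```python
from h import *
plan([.55,.25,.28],100)
```

```text
t 0.9 pos [0.4956 0.3442 0.2912] yaw 101.28 travel [-0.103   0.0349  0.0112] turn 1.28 F [ 0.8  0.3 -0.4] tilt [-3.e-04 -1.e-04 -1.e+00]
```

apply_moves --pt "-0.03 0.01 0.01" --pt "-0.06 0.02 0.01" --pt "-0.085 0.03 0.01" --pt "-0.1 0.035 0.01" --pt "-0.1 0.035 0.01" --pt "-0.1 0.035 0.01" --pt "-0.1 0.035 0.01" --pt "-0.1 0.035 0.01" --turn '[1, 1, 1, 1, 1, 1, 1, 1]'

```text
time: 1.7
tool_pos: [0.5489, 0.2568, 0.2812]
tool_rot: [-0.0, 0.638, 0.77, -0.0]
wrist_force: [0.5, 0.6, 1.1]
width: 0.0854
gripper_force: 0.0
```

Run:
```python
from h import *
p=cams.camera_params('wrist');plan([0,0,0])
import json;json.dump({k:np.array(v).tolist() for k,v in p.items()},open('ps.json','w'))
a=save('wrist','w_stand.png'); b=cv2.resize(a,None,fx=1.5,fy=1.5,interpolation=cv2.INTER_CUBIC)
cv2.imwrite('pics/w_stand2.png',b[:,:,::-1])
```

```text
t 1.7 pos [0.5489 0.2568 0.2812] yaw 100.73 travel [-0.1502 -0.587   0.2813] turn 0 F [0.5 0.6 1.1] tilt [-4.e-04  3.e-04 -1.e+00]
```

View pics/w_stand2.png

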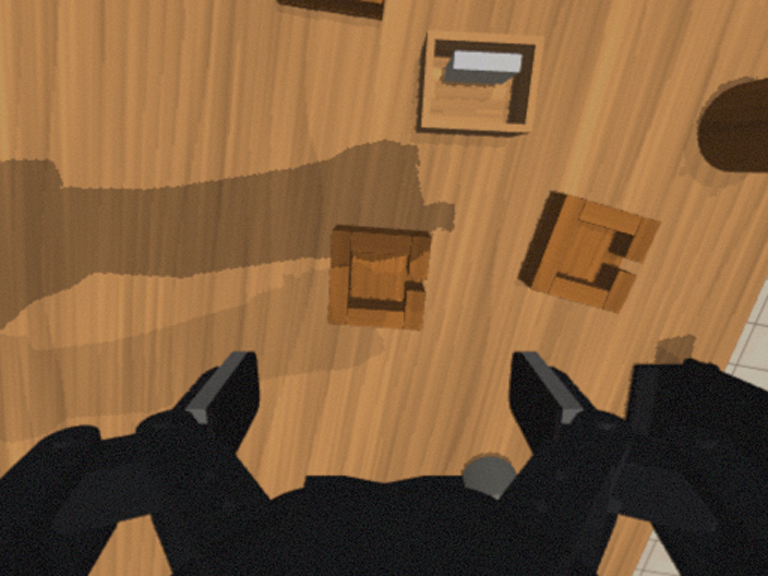

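The wrist view shows the chosen stand around (380,278) in the 1.5x picture, with its slot to the right (world +x). The second look-alike is at (595,250) and the card box at (480,85). I'll fit the stand pose from its edges, then move to the jar.

```bash
cat >> h.py <<'E'
def sq(h,z,n=60):
    t=np.linspace(-h,h,n); o=np.ones(n)*h
    return np.vstack([np.c_[t,o],np.c_[t,-o],np.c_[o,t],np.c_[-o,t]]),z
def stand_pts():
    a=[]
    for h,z in((.046,.04),(.02775,.04)):
        q,_=sq(h,z); q=q[~((abs(q[:,1])<.006)&(q[:,0]>.02))]; a.append(np.c_[q,np.full(len(q),z)])
    t=np.linspace(.0278,.046,25)
    for y in(.006,-.006): a.append(np.c_[t,t*0+y,t*0+.04])
    return np.vstack(a)
def projN(p,X):
    c=(X-np.array(p['xyz']))@rot(p['orientation']); K=np.array(p['mtx'])
    return np.c_[K[0,0]*c[:,0]/-c[:,2]+K[0,2], K[1,1]*-c[:,1]/-c[:,2]+K[1,2]]
def place(P,x,y,a):
    c,s=np.cos(a),np.sin(a); return np.c_[x+c*P[:,0]-s*P[:,1],y+s*P[:,0]+c*P[:,1],P[:,2]]
def gradmag(im,s=1.):
    g=cv2.GaussianBlur(im.astype(np.float32).sum(2),(0,0),s); return np.sqrt(cv2.Sobel(g,-1,1,0)**2+cv2.Sobel(g,-1,0,1)**2)
def samp(G,uv): return cv2.remap(G,uv[:,:1].astype(np.float32),uv[:,1:].astype(np.float32),cv2.INTER_LINEAR).mean()
def fit(G,p,P,x0,rng):
    from scipy.optimize import differential_evolution as de
    r=de(lambda v:-samp(G,projN(p,place(P,*v))),[(a-b,a+b) for a,b in zip(x0,rng)],seed=0,tol=1e-6,maxiter=150)
    return r.x,-r.fun
E
python3 - <<'E'
from h import *
import json
p=json.load(open('ps.json'));im=cv2.imread('pics/w_stand.png')
for s in(.8,1.5):
    v,f=fit(gradmag(im,s),p,stand_pts(),(.55,.212,.1),(.025,.025,.4));print(v,f)
uv=projN(p,place(stand_pts(),*v))
b=cv2.resize(im,None,fx=5,fy=5,interpolation=cv2.INTER_CUBIC)
for u in uv: cv2.circle(b,tuple(int(round(5*a+2)) for a in u),1,(0,255,0),-1)
cv2.imwrite('pics/ov1.png',b[700:1150,1050:1480])
pt=cams.camera_params('top');T=cv2.imread('pics/top0.png')
print('top',fit(gradmag(T,.8),pt,stand_pts(),(.55,.212,.1),(.025,.025,.3)))
print(rot([0,0.638,.77,0])[:,0]); plan([.535,-.135,.28],90)
E
```

```text
[0.55024395 0.22000151 0.10608292] 236.7751922607422
[0.55043357 0.21973801 0.1008782 ] 157.2398223876953
top (array([0.54632371, 0.20920979, 0.10556894]), np.float64(134.9534149169922))
[-0.18586641  0.98257502  0.        ]
t 1.75 pos [0.5491 0.2566 0.2812] yaw 100.71 travel [-0.3821 -0.0866  0.0011] turn 10.71 F [-0.5 -0.3 -0.1] tilt [-2.e-04  3.e-04 -1.e+00]
```

View pics/ov1.png

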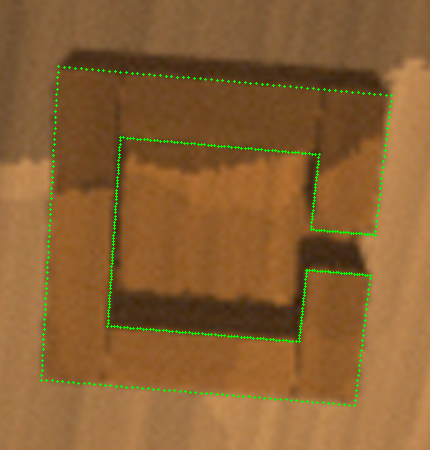

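The overlay matches the stand's outer edges, well and slot, giving (0.550, 0.220) and yaw 0.104 from the wrist camera. The top camera reads 4 mm lower in x and 11 mm lower in y. I'll measure the jar from the same relative pose so the wrist bias cancels.

apply_moves --pt "-0.04 -0.01 -0.04" --pt "-0.085 -0.02 -0.066" --pt "-0.13 -0.03 -0.066" --pt "-0.175 -0.04 -0.066" --pt "-0.22 -0.05 -0.066" --pt "-0.265 -0.06 -0.066" --pt "-0.31 -0.07 -0.066" --pt "-0.35 -0.08 -0.066" --turn '[0, 0, 0, 0, 0, 0, 0, 0]'

```text
time: 2.55
tool_pos: [0.5351, -0.1051, 0.3476]
tool_rot: [0.0, 0.639, 0.769, 0.0]
wrist_force: [-0.0, -0.2, -0.1]
width: 0.0855
gripper_force: 0.0
```

apply_moves --pt "-0.015 -0.004 0" --pt "-0.022 -0.006 0" --pt "-0.022 -0.006 0" --pt "-0.022 -0.006 0" --pt "-0.022 -0.006 0" --pt "-0.022 -0.006 0" --pt "-0.022 -0.006 0" --pt "-0.022 -0.006 0" --turn '[0, 0, 0, 0, 0, 0, 0, 0]'

```text
time: 3.35
tool_pos: [0.5337, -0.1258, 0.3473]
tool_rot: [0.0, 0.639, 0.77, 0.0]
wrist_force: [0.1, -0.9, -0.1]
width: 0.0858
gripper_force: 0.0
```

Run:
```python
from h import *
p=cams.camera_params('wrist');plan([0,0,0])
import json;json.dump({k:np.array(v).tolist() for k,v in p.items()},open('pj.json','w'))
im=save('wrist','w_jar.png')[:,:,::-1].copy()
t=np.linspace(0,2*np.pi,180,endpoint=False);P=np.c_[.0285*np.cos(t),.0285*np.sin(t),t*0+.106]
for s in(.8,1.5): print(fit(gradmag(im,s),p,P,(.533,-.163,0),(.03,.03,0.01)))
v,_=fit(gradmag(im,.8),p,P,(.533,-.163,0),(.03,.03,.01))
pt=cams.camera_params('top');T=cv2.imread('pics/top0.png')
print('top',fit(gradmag(T,.8),pt,P,(.533,-.163,0),(.02,.02,.01)))
uv=projN(p,place(P,*v));c=uv.mean(0)
b=cv2.resize(im,None,fx=8,fy=8,interpolation=cv2.INTER_CUBIC)
for u in uv: cv2.circle(b,tuple(int(round(8*a+4)) for a in u),1,(0,255,0),-1)
u0,v0=(c*8).astype(int);print(c,u0-320,v0-250); cv2.imwrite('pics/ov2.png',b[max(v0-250,0):v0+250,u0-320:u0+320])
```

```text
t 3.35 pos [ 0.5337 -0.1258  0.3473] yaw 100.64 travel [ 0.2221 -0.5013  0.3473] turn 0 F [ 0.1 -0.9 -0.1] tilt [ 1.e-04  0.e+00 -1.e+00]
(array([ 0.53654684, -0.16149509,  0.00316549]), np.float64(439.7463684082031))
(array([ 0.53655591, -0.16136686, -0.0075765 ]), np.float64(333.22216796875))
top (array([ 0.53460096, -0.16572234,  0.00442941]), np.float64(320.73876953125))
[252.96264041 186.90811251] 1703 1245
```

View pics/ov2.png

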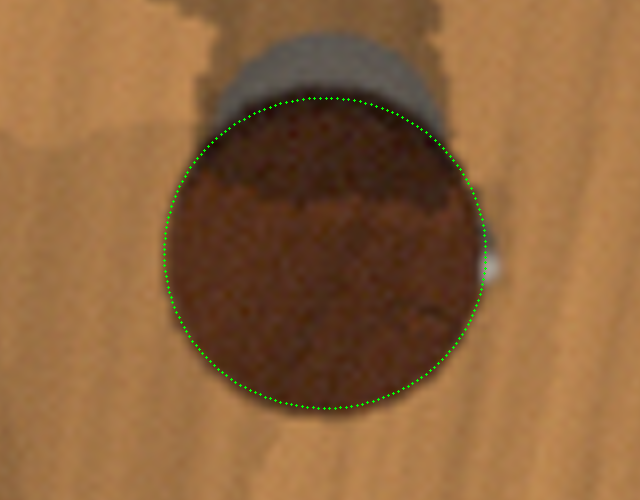

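Run:
```python
from h import *
import json
p=json.load(open('pj.json'));c=np.array([.5365,-.162])
def rep(n,X,c): d=X[:2]-c; print(n,(d*1000).round(1),np.hypot(*d).round(4),np.degrees(np.arctan2(d[1],d[0])).round(1))
for z in(.035,.045,.053): rep('wrist',at(p,(274.1,188.9),z),c)
rep('nibline',at(p,((1703+428)/8,(1245+312)/8),.108),c)
pt=cams.camera_params('top');rep('top',at(pt,(329.7,197),.053),np.array([.5346,-.1657]))
sc=cams.camera_params('scene')
a=cv2.imread('pics/w_jar.png')[165:225,225:290]
a=cv2.convertScaleAbs(a,alpha=2.2,beta=0)
s=cv2.imread('pics/scene0.png')[155:205,180:230]
cv2.imwrite('pics/nib.png',np.hstack([cv2.resize(a,(433,400),interpolation=cv2.INTER_CUBIC),cv2.resize(cv2.convertScaleAbs(s,alpha=1.4),(360,400),interpolation=cv2.INTER_CUBIC)]))
plan([.5365,-.162,.16])
```

```text
wrist [ 38.5 -15.2] 0.0414 -21.6
wrist [ 37.3 -12.6] 0.0394 -18.7
wrist [ 36.3 -10.5] 0.0378 -16.1
nibline [20.7 -6.3] 0.0217 -17.0
top [ 34.8 -11.4] 0.0367 -18.1
t 3.4 pos [ 0.5336 -0.1259  0.3473] yaw 100.62 travel [-0.036  -0.0038  0.1873] turn 0 F [ 0.5 -0.5 -0.3] tilt [ 0.  0. -1.]
```

View pics/nib.png

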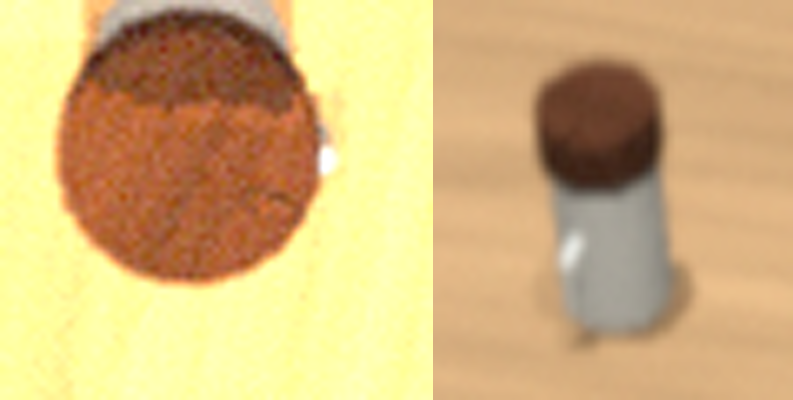

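The brightened crop shows the nib line at about (270,200) and the handle's highlight at (327,158). Both put the jar's yaw at about -17°. Now I'll go down and grasp the cap.

apply_moves --pt "-0.02 -0.002 0.04" --pt "-0.036 -0.004 0.08" --pt "-0.036 -0.004 0.12" --pt "-0.036 -0.004 0.16" --pt "-0.036 -0.004 0.2" --pt "-0.036 -0.004 0.22" --pt "-0.036 -0.004 0.23" --pt "-0.036 -0.004 0.23" --turn '[0, 0, 0, 0, 0, 0, 0, 0]'

```text
time: 4.2
tool_pos: [0.536, -0.1623, 0.1164]
tool_rot: [-0.001, 0.639, 0.769, -0.0]
wrist_force: [0.1, 0.6, 1.0]
width: 0.0855
gripper_force: 0.0
```

Run:
```python
from h import *
p=cams.camera_params('wrist');plan([.5365,-.162,.068],100.6)
im=save('wrist','w_j2.png')[:,:,::-1].copy()
t=np.linspace(0,2*np.pi,180,endpoint=False);P=np.c_[.0285*np.cos(t),.0285*np.sin(t),t*0+.106]
for s in(.8,1.5): print(fit(gradmag(im,s),p,P,(.5365,-.162,0),(.015,.015,0.01)))
uv=projN(p,place(P,.5365,-.162,0))
for u in uv: cv2.circle(im,tuple(int(round(a)) for a in u),0,(0,255,0),-1)
cv2.imwrite('pics/w_j2o.png',im)
```

```text
t 4.2 pos [ 0.536  -0.1623  0.1164] yaw 100.59 travel [0.0001 0.0007 0.0484] turn -0.01 F [0.1 0.6 1. ] tilt [-1.8e-03  3.0e-04 -1.0e+00]
(array([ 0.53658417, -0.16350306, -0.00918818]), np.float64(494.80859375))
(array([ 0.53664369, -0.16347787, -0.006137  ]), np.float64(366.1919250488281))
```

View pics/w_j2o.png

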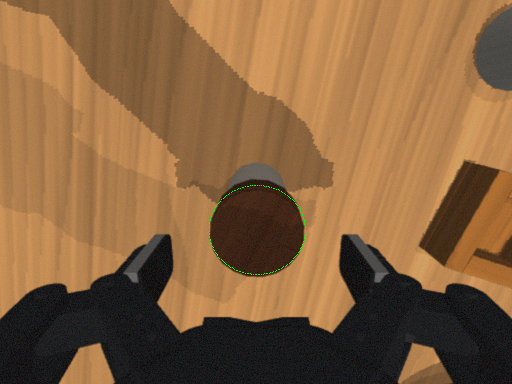

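The wrist view has the cap centred between the open fingers at (257,230). Descending and gripping.

apply_moves --pt "-0.0015 0.0005 0.02" --pt "-0.0015 0.0005 0.04" --pt "-0.0015 0.0005 0.048" --pt "-0.0015 0.0005 0.048" --pt "-0.0015 0.0005 0.048" --pt "-0.0015 0.0005 0.048" --pt "-0.0015 0.0005 0.048" --pt "-0.0015 0.0005 0.048" --turn '[0, 0, 0, 0, 0, 0, 0, 0]'

```text
time: 5.05
tool_pos: [0.5373, -0.1637, 0.0699]
tool_rot: [0.0, 0.639, 0.769, 0.0]
wrist_force: [-0.2, -0.2, 0.4]
width: 0.0855
gripper_force: 0.0
```

apply_moves --pt "0 0 0" --pt "0 0 0" --pt "0 0 0" --pt "0 0 0" --pt "0 0 0" --pt "0 0 0" --pt "0 0 0" --pt "0 0 0" --turn '[0, 0, 0, 0, 0, 0, 0, 0]' --hand 0.05 --newtons 70

```text
time: 5.85
tool_pos: [0.537, -0.1638, 0.0697]
tool_rot: [0.0, 0.639, 0.769, 0.0]
wrist_force: [-0.3, 0.5, 5.1]
width: 0.0561
gripper_force: 72.7
```

apply_moves --pt "0 0 -0.01" --pt "0 0 -0.03" --pt "0 0 -0.06" --pt "0 0 -0.09" --pt "0 0 -0.1" --pt "0 0 -0.1" --pt "0 0 -0.1" --pt "0 0 -0.1" --turn '[0, 0, 0, 0, 0, 0, 0, 0]'

```text
time: 6.65
tool_pos: [0.5363, -0.1633, 0.1679]
tool_rot: [-0.001, 0.639, 0.769, -0.001]
wrist_force: [-0.0, 0.4, -4.3]
width: 0.0559
gripper_force: 75.5
```

Run:
```python
from h import *
plan([.550,.219,.19],123.6)
```

```text
t 6.65 pos [ 0.5363 -0.1633  0.1679] yaw 100.61 travel [ 0.3733  0.0838 -0.0219] turn -22.99 F [-0.   0.4 -4.3] tilt [-2.3e-03  5.0e-04 -1.0e+00]
```

The jar is lifted, at about -4.3 N on the wrist. Carrying it to the stand and turning it +23°.

apply_moves --pt "0.03 0.007 0" --pt "0.075 0.017 0" --pt "0.12 0.027 0" --pt "0.165 0.037 0" --pt "0.21 0.047 0" --pt "0.25 0.057 0" --pt "0.29 0.065 0" --pt "0.32 0.072 0" --turn '[-3, -6, -9, -12, -15, -18, -21, -23]'

```text
time: 7.45
tool_pos: [0.548, 0.167, 0.1678]
tool_rot: [-0.001, 0.471, 0.882, -0.001]
wrist_force: [0.1, 0.2, -3.7]
width: 0.0561
gripper_force: 75.4
```

Run:
```python
from h import *
plan([.550,.2185,.15],123.6)
```

```text
t 7.45 pos [0.548  0.167  0.1678] yaw 123.83 travel [0.0417 0.0303 0.0178] turn 0.23 F [ 0.1  0.2 -3.7] tilt [-2.1e-03 -1.0e-04 -1.0e+00]
```

apply_moves --pt "0.015 0.01 0" --pt "0.03 0.02 0.005" --pt "0.0415 0.03 0.01" --pt "0.0415 0.03 0.02" --pt "0.0415 0.03 0.028" --pt "0.0415 0.03 0.028" --pt "0.0415 0.03 0.028" --pt "0.0415 0.03 0.028" --turn '[0, 0, 0, 0, 0, 0, 0, 0]'

```text
time: 8.25
tool_pos: [0.5513, 0.2144, 0.1415]
tool_rot: [0.0, 0.473, 0.881, 0.0]
wrist_force: [-0.4, 0.1, -4.6]
width: 0.0558
gripper_force: 75.3
```

Run:
```python
from h import *
p=cams.camera_params('wrist');plan([.550,.2185,.14],123.6)
import json;json.dump({k:np.array(v).tolist() for k,v in p.items()},open('ph.json','w'))
a=save('wrist','w_h.png');s=save('scene','s_h.png');t=save('top','t_h.png')
f=lambda i:i[:,:,::-1]
c=lambda im,u,v,r,q=400:cv2.resize(f(im)[v-r:v+r,u-r:u+r],(q,q),interpolation=cv2.INTER_CUBIC)
print(proj(p,[.55,.2195,.04]))
sp=proj(cams.camera_params('scene'),[.55,.22,.08]).astype(int)
print(sp)
cv2.imwrite('pics/hov.png',np.hstack([cv2.resize(f(a)[120:384,124:388],(500,500),interpolation=cv2.INTER_CUBIC),cv2.resize(f(s)[sp[1]-45:sp[1]+45,sp[0]-27:sp[0]+27],(300,500),interpolation=cv2.INTER_CUBIC)]))
```

```text
t 8.25 pos [0.5513 0.2144 0.1415] yaw 123.52 travel [0.0041 0.0011 0.0015] turn -0.08 F [-0.4  0.1 -4.6] tilt [ 4.e-04 -1.e-04 -1.e+00]
[257.17847533 184.40833559]
[321 191]
```

View pics/hov.png

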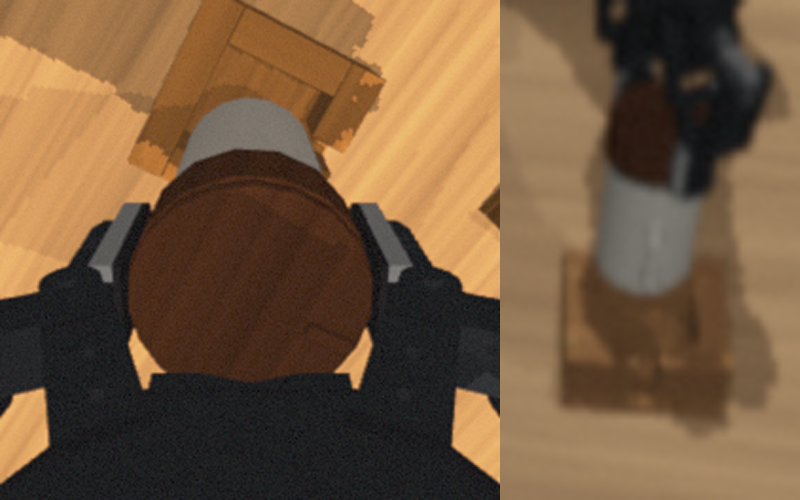

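The hover view shows the jar's foot arc peaking at (250,98) in the left crop, just over the well. The nib is at about (325,330), and the stand's far corners at (205,0), (380,80) and (130,160). I'll fit all of them in this one image.

Run:
```python
from h import *
import json
from scipy.optimize import differential_evolution as de
p=json.load(open('ph.json'));im=cv2.imread('pics/w_h.png')
tx=np.array([np.cos(np.radians(123.5)),np.sin(np.radians(123.5))])
J=np.array([.5513,.2144]);zb=.1415-.0697
def arc(r,z,lo,hi):
    t=np.radians(123.5)+np.radians(np.linspace(lo,hi,150)); return np.c_[r*np.cos(t),r*np.sin(t),t*0+z]
for s in(.8,1.4):
    G=gradmag(im,s)
    A=arc(.026,zb+.0035,-60,60); v,f=fit(G,p,A,(*J,0),(.008,.008,1e-4)); print('foot',v[:2],f)
    B=arc(.0285,zb+.106,-70,250); w,f=fit(G,p,B,(*J,0),(.008,.008,1e-4)); print('captop',w[:2],f)
    # stand: use points outside the jar/cap/finger area
    m=np.zeros(im.shape[:2],np.uint8)
    hull=np.vstack([projN(p,place(arc(.028,zb,0,360),*v[:2],0)),projN(p,place(arc(.031,zb+.106,0,360),*w[:2],0))]).astype(np.int32)
    cv2.fillConvexPoly(m,cv2.convexHull(hull),1); m[225:]=1
    def cost(q):
        P=place(stand_pts(),*q); uv=projN(p,P); k=cv2.remap(m,uv[:,:1].astype(np.float32),uv[:,1:].astype(np.float32),cv2.INTER_NEAREST)[:,0]==0
        return -samp(G,uv[k]) 
    r=de(cost,[(.542,.558),(.209,.228),(.05,.16)],seed=0,tol=1e-6,maxiter=200); print('stand',r.x,-r.fun,'d foot->stand',r.x[:2]-v[:2])
o=cv2.resize(im,None,fx=3,fy=3,interpolation=cv2.INTER_CUBIC)
for P,c in((place(stand_pts(),*r.x),(0,255,0)),(place(A,*v[:2],0),(255,0,0)),(place(B,*w[:2],0),(255,255,0))):
    for u in projN(p,P): cv2.circle(o,tuple(int(round(3*a+1)) for a in u),1,c,-1)
# nib
cr=o[340:940,380:1160]; cv2.imwrite('pics/hov2.png',cr)
for uv in((124+325/1.894,120+332/1.894),):
    X=at(p,uv,zb+.108); d=X[:2]-w[:2]; print('nib',np.hypot(*d),np.degrees(np.arctan2(d[1],d[0])))
```

```text
foot [0.5521769  0.21335508] 199.21307373046875
captop [0.54773378 0.22016744] 210.81573486328125
stand [0.54984727 0.22119916 0.10878092] 234.6785888671875 d foot->stand [-0.00232963  0.00784408]
foot [0.55225688 0.21332173] 151.34375
captop [0.54786356 0.21996122] 175.33688354492188
stand [0.54992924 0.22138778 0.11005777] 169.01052856445312 d foot->stand [-0.00232764  0.00806605]
nib 0.022589844209011393 -6.15798576060779
```

View pics/hov2.png

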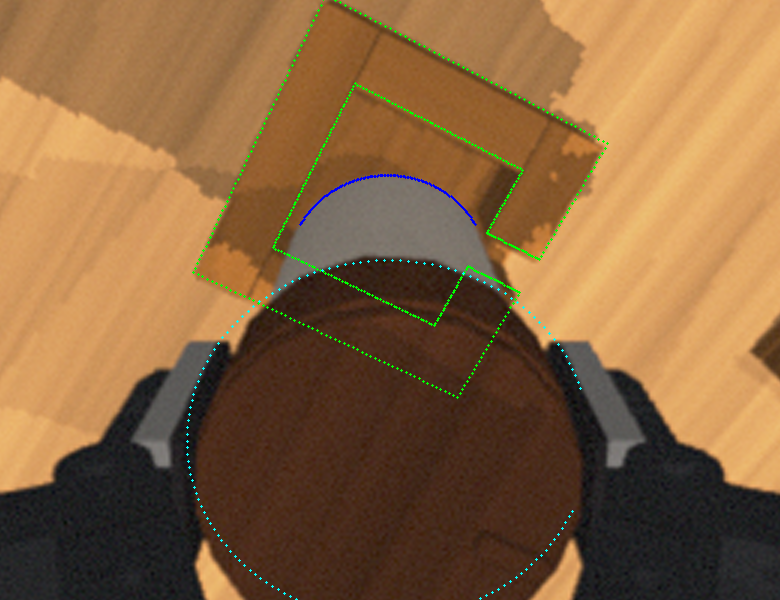

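Foot and stand fit cleanly: the jar must shift (-0.0023, +0.0080). The cap-top fit in that overlay locked onto the wrong edge, so I won't use it. I'll check the handle yaw numerically in the scene images, since that camera faces the handle.

Run:
```python
from h import *
sc=cams.camera_params('scene')
def prof(f,c,zb,n):
    im=cv2.imread(f).astype(np.float32).mean(2)
    c=np.array(c); u=np.array(sc['xyz'])[:2]-c; az=np.degrees(np.arctan2(u[1],u[0])); u/=np.linalg.norm(u); l=np.array([-u[1],u[0]])
    s=np.arange(-.034,.0341,.002)
    print(n,'camera azimuth',az.round(1))
    print('  s   ',*['%4d'%(x*1000) for x in s])
    for d,z0,z1 in((.035,.020,.034),(.035,.034,.048),(.035,.050,.055),(0,.06,.075)):
        acc=0
        for z in np.linspace(z0,z1,8):
            X=np.c_[c+u*d+s[:,None]*l,np.full(len(s),zb+z)]; uv=projN(sc,X).astype(np.float32)
            acc=acc+cv2.remap(im,uv[:,:1],uv[:,1:],cv2.INTER_CUBIC)[:,0]
        print('%5.3f'%z0,*['%4d'%x for x in acc/8])
prof('pics/s_h.png',(.5522,.2134),.0718,'hover')
prof('pics/scene0.png',(.5366,-.1635),0,'start')
# nib: rectified cap-top in polar coords from close wrist view before grasp
import json
p=json.load(open('ph.json'));im=cv2.imread('pics/w_h.png').astype(np.float32).mean(2)
zc=.0718+.106
print('cap centre px crop', (projN(p,np.array([[.5515,.2142,zc]]))*3-[380,340]))
ang=np.arange(-26,31,2)
print('ang ',*['%3d'%a for a in ang])
for r in(16,18,20,22,24,26,28,30):
    t=np.radians(ang);X=np.c_[.5515+r/1e3*np.cos(t),.2142+r/1e3*np.sin(t),t*0+zc];uv=projN(p,X).astype(np.float32)
    print('r%3d '%r,*['%3d'%x for x in cv2.remap(im,uv[:,:1],uv[:,1:],cv2.INTER_CUBIC)[:,0]])
```

```text
hover camera azimuth -0.7
  s     -34  -32  -30  -27  -25  -23  -21  -19  -17  -15  -13  -11   -9   -7   -5   -3   -1    0    2    4    6    8   10   12   14   16   18   20   22   24   26   28   30   32   34
0.020   97   95   87   76   68   68   75   85   93   99  103  107  109  111  112  113  112  107  106  110  115  114  111  112  112  110  106  100   91   81   72   68   70   73   73
0.034  124  123  119  108   95   88   89   94   99  101  104  107  109  112  113  114  114  112  110  114  118  118  116  116  115  114  112  110  106   98   88   82   78   77   76
0.050  130  128  119  107   97   90   90   93   98  102  105  108  110  111  113  114  113  111  115  124  125  120  113  114  115  114  112  111  107  102   97   94   93   94   93
0.060  101   91   84   80   73   63   54   47   41   37   35   35   34   33   33   32   31   32   32   33   36   43   59   74   76   61   39   24   21   21   23   29   43   63   79
start camera azimuth 22.7
  s     -34  -32  -30  -27  -25  -23  -21  -19  -17  -15  -13  -11   -9   -7   -5   -3   -1    0    2    4    6    8   10   12   14   16   18 
[... 1209 characters left out ...]
46  43  44  47  50  42  40  50  49  49  49  37  46  46  43  48  47  43  44  47  47  44  43
r 22   44  46  43  47  45  50  47  42  45  45  51  47  46  44  45  48  47  39  43  43  49  49  46  47  45  47  45  47  49
r 24   33  39  47  41  45  45  45  48  42  48  49  47  49  43  49  46  49  36  43  49  44  49  45  43  44  42  45  47  45
r 26   28  31  28  32  35  47  40  43  49  48  48  41  40  47  49  40  47  37  49  40  45  43  47  47  44  47  49  47  44
r 28   33  36  34  32  24  31  32  41  59  67  73  79  83  94  86  67  55  63  69  87 111 110  61  32  39  41  46  38  40
r 30   23  31  30  27  29  34  26  33  41 149 156 152 153 155 156 153 155 154 156 156  92  25  19  25  21  24  20  27  31
```

```bash
cat > yaw.py <<'E'
from h import *
from scipy.optimize import minimize
import json
K=4
def disc(r,z,n=48):
    t=np.linspace(0,2*np.pi,n,endpoint=False); return np.c_[r*np.cos(t),r*np.sin(t),t*0+z]
def bar(a,b,r=.004):
    g=np.random.default_rng(0).normal(size=(60,3)); g*=r/np.linalg.norm(g,axis=1)[:,None]; return np.vstack([g+a,g+b])
BODY=np.vstack([disc(.0225,0),disc(.026,.0035),disc(.026,.076)]); CAP=np.vstack([disc(.0285,.081),disc(.0285,.106)])
A,B,C,D=[np.array(q) for q in((.024,0,.052),(.035,0,.048),(.035,0,.021),(.024,0,.017))]
H=[bar(A,B),bar(B,C),bar(C,D)]
def render(p,v,zb,win,cap=True):
    u0,v0,u1,v1=win; m=np.zeros(((v1-v0)*K,(u1-u0)*K),np.float32)
    def fill(P,val):
        P=place(P,*v); P[:,2]+=zb; q=((projN(p,P)+.5-[u0,v0])*K-.5)
        cv2.fillConvexPoly(m,cv2.convexHull(np.round(q*16).astype(np.int32)),val,shift=4)
    fill(BODY,1.)
    for h in H: fill(h,1.)
    fill(CAP,0.)
    return cv2.GaussianBlur(cv2.resize(m,(u1-u0,v1-v0),interpolation=cv2.INTER_AREA),(0,0),.6)
def run(n,f,p,c,zb,win,ya):
    im=cv2.imread('pics/'+f)[win[1]:win[3],win[0]:win[2]].astype(np.float32); S=(im.max(2)-im.min(2))/(im.max(2)+1)
    capd=im.max(2)<95
    ok=~cv2.dilate(capd.astype(np.uint8),np.ones((2,2))).astype(bool)
    def cost(q,y):
        m=render(p,(c[0]+q[0]*1e-3,c[1]+q[1]*1e-3,np.radians(y)),zb,win)
        return np.corrcoef(m[ok],S[ok])[0,1]
    out=[]
    for y in ya:
        r=minimize(cost,[0,0],args=(y,),method='Nelder-Mead',options=dict(initial_simplex=[[0,0],[3,0],[0,3]],maxiter=60)); out.append((r.fun,y,r.x.round(1)))
    b=min(out,key=lambda o:o[0]); print(n,'best',b[1],b[2],'|',*['%d:%.4f'%(o[1],-o[0]) for o in out])
if __name__=='__main__':
    sc=cams.camera_params('scene');pt=cams.camera_params('top');pj=json.load(open('pj.json'))
    y0=range(-36,4,3)
    run('wrist0','w_jar.png',pj,(.5366,-.1625),0,(225,160,295,225),y0)
    run('scene0','scene0.png',sc,(.5366,-.1635),0,(182,155,228,208),y0)
    run('top0','top0.png',pt,(.5346,-.1657),0,(310,187,350,227),y0)
    u,v=projN(sc,np.array([[.5522,.2134,.0718+.03]]))[0].astype(int)
    run('sceneH','s_h.png',sc,(.5522,.2134),.0718,(u-22,v-12,u+22,v+10),range(-15,26,3))
E
python3 yaw.py
```

```text
wrist0 best -15 [ 0.4 -2.9] | -36:0.8182 -33:0.8189 -30:0.8175 -27:0.8182 -24:0.8188 -21:0.8524 -18:0.8930 -15:0.9065 -12:0.8958 -9:0.8416 -6:0.7516 -3:0.6590 0:0.6076 3:0.5720
scene0 best -9 [ 0.1 -1.3] | -36:0.9553 -33:0.9611 -30:0.9667 -27:0.9729 -24:0.9789 -21:0.9829 -18:0.9864 -15:0.9877 -12:0.9881 -9:0.9882 -6:0.9878 -3:0.9880 0:0.9879 3:0.9880
top0 best -15 [ 1.  -3.9] | -36:0.2877 -33:0.2969 -30:0.3363 -27:0.3878 -24:0.4672 -21:0.5758 -18:0.6620 -15:0.6852 -12:0.6637 -9:0.6321 -6:0.6226 -3:0.6265 0:0.2187 3:0.2085
sceneH best -15 [-7.5  0.9] | -15:0.9858 -12:0.9857 -9:0.9858 -6:0.9858 -3:0.9857 0:0.9858 3:0.9857 6:0.9858 9:0.9858 12:0.9857 15:0.9858 18:0.9857 21:0.9858 24:0.9858
```

Silhouette fits put the jar's starting yaw at about -15°, so it is now at +7.7° and the stand at +6.1°. I'll shift, correct the yaw, and come down to just above the stand.

apply_moves --pt "0.004 0.001 0" --pt "0.008 0.0025 0" --pt "0.008 0.0025 0.008" --pt "0.008 0.0025 0.016" --pt "0.008 0.0025 0.022" --pt "0.008 0.0025 0.022" --pt "0.008 0.0025 0.022" --pt "0.008 0.0025 0.022" --turn '[0.7, 1.4, 1.4, 1.4, 1.4, 1.4, 1.4, 1.4]'

```text
time: 9.2
tool_pos: [0.5489, 0.2232, 0.1194]
tool_rot: [0.0, 0.483, 0.875, 0.0]
wrist_force: [-0.1, -1.1, -3.7]
width: 0.0558
gripper_force: 75.4
```

```bash
cat > rel.py <<'E'
from h import *
from scipy.optimize import differential_evolution as de
p=cams.camera_params('wrist');plan([.55,.22,.078]);s=get_state();M=rot(s['tool_rot']);ty=np.arctan2(M[1,0],M[0,0])
J=s['tool_pos'][:2];zb=s['tool_pos'][2]-.0697
im=save('wrist','rel%.0f.png'%(s['time']*100))[:,:,::-1]
def arc(r,z,lo,hi):
    t=ty+np.radians(np.linspace(lo,hi,150)); return np.c_[r*np.cos(t),r*np.sin(t),t*0+z]
for sg in(.8,1.4):
    G=gradmag(im,sg)
    v,f=fit(G,p,arc(.026,zb+.0035,-60,60),(*J,0),(.004,.004,1e-4))
    m=np.zeros(im.shape[:2],np.uint8)
    hull=np.vstack([projN(p,place(arc(.028,zb,0,360),*v[:2],0)),projN(p,place(arc(.031,zb+.106,0,360),*J,0))]).astype(np.int32)
    cv2.fillConvexPoly(m,cv2.convexHull(hull),1); m[225:]=1
    def cost(q):
        uv=projN(p,place(stand_pts(),*q)); k=cv2.remap(m,uv[:,:1].astype(np.float32),uv[:,1:].astype(np.float32),cv2.INTER_NEAREST)[:,0]==0
        return -samp(G,uv[k])
    r=de(cost,[(.543,.557),(.212,.228),(.05,.16)],seed=0,tol=1e-6,maxiter=200)
    d=r.x[:2]-v[:2]
    print('foot',v[:2].round(4),f.round(),'stand',r.x.round(4),round(-r.fun),'d',(d*1e3).round(2),'tool',(M.T@[*d,0]*1e3).round(2))
E
python3 rel.py
```

```text
t 9.2 pos [0.5489 0.2232 0.1194] yaw 122.19 travel [-0.0033 -0.0008  0.0414] turn 0 F [-0.1 -1.1 -3.7] tilt [ 3.e-04 -0.e+00 -1.e+00]
foot [0.5496 0.2221] 198.0 stand [0.5497 0.2228 0.1103] 239 d [0.1 0.7] tool [0.54 0.46 0.  ]
foot [0.5496 0.2221] 150.0 stand [0.5498 0.2226 0.1098] 178 d [0.24 0.56] tool [0.35 0.5  0.  ]
```

apply_moves --pt "0.0004 0.0005 0.004" --pt "0.0004 0.0005 0.008" --pt "0.0004 0.0005 0.012" --pt "0.0004 0.0005 0.016" --pt "0.0004 0.0005 0.02" --pt "0.0004 0.0005 0.022" --pt "0.0004 0.0005 0.022" --pt "0.0004 0.0005 0.022" --turn '[0, 0, 0, 0, 0, 0, 0, 0]'

```text
time: 10.05
tool_pos: [0.5487, 0.2235, 0.097]
tool_rot: [-0.0, 0.483, 0.875, -0.0]
wrist_force: [-0.9, -3.2, -5.2]
width: 0.0559
gripper_force: 75.4
```

apply_moves --pt "0 0 0.003" --pt "0 0 0.006" --pt "0 0 0.009" --pt "0 0 0.012" --pt "0 0 0.015" --pt "0 0 0.017" --pt "0 0 0.017" --pt "0 0 0.017" --turn '[0, 0, 0, 0, 0, 0, 0, 0]'

```text
time: 10.85
tool_pos: [0.5489, 0.2236, 0.0799]
tool_rot: [0.0, 0.483, 0.875, -0.0]
wrist_force: [2.0, -5.9, -4.8]
width: 0.0563
gripper_force: 75.5
```

apply_moves --pt "-0.0003 -0.0002 0" --pt "-0.0003 -0.0002 0.001" --pt "-0.0003 -0.0002 0.002" --pt "-0.0003 -0.0002 0.0025" --pt "-0.0003 -0.0002 0.0025" --pt "-0.0003 -0.0002 0.0025" --pt "-0.0003 -0.0002 0.0025" --pt "-0.0003 -0.0002 0.0025" --turn '[0, 0, 0, 0, 0, 0, 0, 0]'

```text
time: 11.65
tool_pos: [0.549, 0.2233, 0.0781]
tool_rot: [0.0, 0.483, 0.875, 0.0]
wrist_force: [1.1, -5.4, 0.0]
width: 0.0553
gripper_force: 76.0
```

```bash
python3 -c "
from h import *
plan([.55,.22,.0777]);s=get_state();print(s['wrist_torque'],s['q'])"
```

```text
t 11.65 pos [0.549  0.2233 0.0781] yaw 122.18 travel [-0.0033 -0.0009  0.0004] turn 0 F [ 1.1 -5.4  0. ] tilt [ 4.e-04 -0.e+00 -1.e+00]
[-1.40214348 -0.0649925   0.00328012] [-0.62210222  0.65943232  0.20977296  2.03512301 -0.28299661  0.47365621
  0.35949286]
```

Fz has gone from -4.3 N to 0, so the jar is down on the floor. I'll release to let it settle, then regrip harder for unscrewing.

apply_moves --pt "0 0 0" --pt "0 0 0" --pt "0 0 0" --pt "0 0 0" --pt "0 0 0" --pt "0 0 0" --pt "0 0 0" --pt "0 0 0" --turn '[0, 0, 0, 0, 0, 0, 0, 0]' --hand 0.075

```text
time: 12.45
tool_pos: [0.5489, 0.2236, 0.0778]
tool_rot: [0.0, 0.483, 0.875, 0.0]
wrist_force: [0.2, -0.1, -0.5]
width: 0.0751
gripper_force: 0.0
```

Run:
```python
from h import *
p=cams.camera_params('wrist');plan([.55,.22,.0777]);s=get_state();J=s['tool_pos'];ty=np.radians(122.2)
im=save('wrist','seat.png')[:,:,::-1]
t=ty+np.radians(np.linspace(-75,75,150))
for sg in(.8,1.4):
  G=gradmag(im,sg)
  for z in (.106,.114,.122):
    P=np.c_[.0285*np.cos(t),.0285*np.sin(t),t*0+z]; v,f=fit(G,p,P,(J[0],J[1],0),(.006,.006,1e-4)); print(z,v[:2].round(4),f.round())
```

```text
t 12.45 pos [0.5489 0.2236 0.0778] yaw 122.2 travel [-0.0036 -0.0009  0.0001] turn 0 F [ 0.2 -0.1 -0.5] tilt [ 1.e-04 -0.e+00 -1.e+00]
0.106 [0.5459 0.2248] 318.0
0.114 [0.5429 0.2266] 294.0
0.122 [0.5439 0.2296] 253.0
0.106 [0.5461 0.2248] 257.0
0.114 [0.5432 0.2266] 246.0
0.122 [0.5439 0.2296] 207.0
```

apply_moves --pt "-0.0006 0 0" --pt "-0.0006 0 0" --pt "-0.0006 0 0" --pt "-0.0006 0 0" --pt "-0.0006 0 0" --pt "-0.0006 0 0" --pt "-0.0006 0 0" --pt "-0.0006 0 0" --turn '[0, 0, 0, 0, 0, 0, 0, 0]' --hand 0.05 --newtons 100

```text
time: 13.3
tool_pos: [0.5492, 0.2229, 0.0783]
tool_rot: [0.0, 0.483, 0.875, 0.0]
wrist_force: [-2.3, -1.4, 5.7]
width: 0.0554
gripper_force: 104.1
```

apply_moves --pt "0 0 0" --pt "0 0 -0.0003" --pt "0 0 -0.0006" --pt "0 0 -0.0009" --pt "0 0 -0.0012" --pt "0 0 -0.0015" --pt "0 0 -0.0018" --pt "0 0 -0.0018" --turn '[-5, -10, -15, -20, -25, -30, -35, -35]'

```text
time: 14.1
tool_pos: [0.5488, 0.2211, 0.0799]
tool_rot: [-0.0, 0.197, 0.98, -0.001]
wrist_force: [-1.8, -4.3, 6.8]
width: 0.0558
gripper_force: 104.7
```

```bash
python3 -c "
from h import *
plan([.55,.22,.0777]);s=get_state();print(s['wrist_torque'],s['q'][-1])"
```

```text
t 14.1 pos [0.5488 0.2211 0.0799] yaw 157.25 travel [-0.0015 -0.0006  0.0022] turn 0 F [-1.8 -4.3  6.8] tilt [-0.0011 -0.0016 -1.    ]
[-1.09238535  0.40967591 -0.10262188] 0.7570418174300024
```

```bash
cat > nib.py <<'E'
from h import *
p=cams.camera_params('wrist');s=get_state();M=rot(s['tool_rot']);ty=np.degrees(np.arctan2(M[1,0],M[0,0]))
im=save('wrist','nib%.0f.png'%(s['time']*100))[:,:,::-1].astype(np.float32).mean(2)
J=s['tool_pos'];zc=J[2]-.0697+.106
a=np.arange(-180,180,2.); acc=[]
for r in np.arange(16,26,.5):
    t=np.radians(a);X=np.c_[J[0]+r/1e3*np.cos(t),J[1]+r/1e3*np.sin(t),t*0+zc];uv=projN(p,X).astype(np.float32)
    acc.append(cv2.remap(im,uv[:,:1],uv[:,1:],cv2.INTER_CUBIC)[:,0])
m=np.mean(acc,0); c=m-cv2.blur(np.r_[m[-10:],m,m[:10]][:,None],(1,11))[10:-10,0]
i=np.argsort(c)[:6]; print('yaw',ty,'wz',s['wrist_torque'],s['q'][-1]); print([(a[k],round(float(c[k]),1),((a[k]-ty+180)%360-180).round(1)) for k in i])
E
python3 nib.py
```

```text
yaw 157.2517228092181 wz [-1.09238535  0.40967591 -0.10262188] 0.7570418174300024
[(np.float64(40.0), -5.6, np.float64(-117.3)), (np.float64(38.0), -4.3, np.float64(-119.3)), (np.float64(-36.0), -2.7, np.float64(166.7)), (np.float64(8.0), -2.2, np.float64(-149.3)), (np.float64(-34.0), -2.2, np.float64(168.7)), (np.float64(146.0), -2.2, np.float64(-11.3))]
```

The nib line reads about 39° in the world and hasn't moved in the gripper, so the cap has turned about 33°. Continuing.

apply_moves --pt "0 0 -0.0003" --pt "0 0 -0.0006" --pt "0 0 -0.0009" --pt "0 0 -0.0012" --pt "0 0 -0.0018" --pt "0 0 -0.0022" --pt "0 0 -0.0025" --pt "0 0 -0.0025" --turn '[-5, -10, -15, -20, -25, -30, -36, -36]'

```text
time: 14.95
tool_pos: [0.5488, 0.2208, 0.0823]
tool_rot: [-0.001, -0.116, 0.993, -0.001]
wrist_force: [-1.0, -5.5, 7.3]
width: 0.0556
gripper_force: 104.9
```

```bash
python3 nib.py; python3 -c "
from h import *
plan([.55,.22,.0777])"
```

```text
yaw -166.70829157184116 wz [-1.24342662  0.41654109 -0.07902505] 1.1712833618333232
[(np.float64(74.0), -6.4, np.float64(-119.3)), (np.float64(156.0), -2.9, np.float64(-37.3)), (np.float64(154.0), -2.7, np.float64(-39.3)), (np.float64(-14.0), -2.5, np.float64(152.7)), (np.float64(-30.0), -2.5, np.float64(136.7)), (np.float64(4.0), -2.4, np.float64(170.7))]
t 15.0 pos [0.5489 0.2209 0.0823] yaw -166.85 travel [-0.0009 -0.0011  0.0046] turn 0 F [-2.  -4.5  6.9] tilt [-0.0012 -0.0023 -1.    ]
```

The nib has gone from about 6.5° to 74°, a turn of about 67° (1.17 rad), inside the release window. I'll add 4° for margin and then lift straight up slowly.

apply_moves --pt "0 0 0" --pt "0 0 -0.001" --pt "0 0 -0.002" --pt "0 0 -0.003" --pt "0 0 -0.004" --pt "0 0 -0.005" --pt "0 0 -0.006" --pt "0 0 -0.006" --turn '[-4, -4, -4, -4, -4, -4, -4, -4]'

```text
time: 15.8
tool_pos: [0.5492, 0.2232, 0.0882]
tool_rot: [0.0, -0.15, 0.989, 0.0]
wrist_force: [-0.2, 0.2, 0.2]
width: 0.0554
gripper_force: 105.5
```

```bash
python3 nib.py
```

```text
yaw -162.79593419433317 wz [-0.18902895  0.06902476 -0.02286683] 1.2180095969836102
[(np.float64(78.0), -6.7, np.float64(-119.2)), (np.float64(76.0), -2.9, np.float64(-121.2)), (np.float64(4.0), -2.7, np.float64(166.8)), (np.float64(158.0), -2.4, np.float64(-39.2)), (np.float64(6.0), -2.2, np.float64(168.8)), (np.float64(30.0), -2.1, np.float64(-167.2))]
```

The wrist forces dropped to about 0, so the cap is free and the jar is staying down. Lifting straight up.

apply_moves --pt "0 0 -0.003" --pt "0 0 -0.007" --pt "0 0 -0.012" --pt "0 0 -0.018" --pt "0 0 -0.025" --pt "0 0 -0.032" --pt "0 0 -0.036" --pt "0 0 -0.036" --turn '[0, 0, 0, 0, 0, 0, 0, 0]'

```text
time: 16.65
tool_pos: [0.5495, 0.2232, 0.1249]
tool_rot: [0.001, -0.149, 0.989, 0.0]
wrist_force: [0.2, 0.4, -0.9]
width: 0.0554
gripper_force: 105.5
```

apply_moves --pt "0 0 0" --pt "0 0 0" --pt "0 0 0" --pt "0 0 0" --pt "0 0 0" --pt "0 0 0" --pt "0 0 0" --pt "0 0 0" --turn '[0, 0, 0, 0, 0, 0, 0, 0]'

```text
time: 17.45
tool_pos: [0.5492, 0.2231, 0.1241]
tool_rot: [-0.0, -0.15, 0.989, -0.0]
wrist_force: [0.1, -0.6, -1.4]
width: 0.0551
gripper_force: 105.5
```

Run:
```python
from h import *
plan([.55,.22,.0777])
# scene check: white jar body silhouette in stand vs. predicted home, cap bottom
a=save('scene','fin.png').astype(np.float32);sc=cams.camera_params('scene')
S=(a.max(2)-a.min(2))/(a.max(2)+1)
s=np.arange(-.034,.0341,.004)
for z in(.03,.04,.05,.06,.07,.08,.09,.1,.11,.12,.13,.14,.15):
    X=np.c_[np.full(len(s),.5495),.2215+s,np.full(len(s),z)];uv=projN(sc,X).astype(np.float32)
    print(z,*['%3d/%2d'%(g,h*100) for g,h in zip(cv2.remap(a.mean(2),uv[:,:1],uv[:,1:],1)[:,0],cv2.remap(S,uv[:,:1],uv[:,1:],1)[:,0])])
```

```text
t 17.45 pos [0.5492 0.2231 0.1241] yaw -162.8 travel [ 0.0001 -0.0032  0.0464] turn 0 F [ 0.1 -0.6 -1.4] tilt [ 0. -0. -1.]
0.03  64/54  70/39  87/15  98/ 8 105/ 8 110/ 8 114/ 8 116/ 7 117/ 8 131/ 8 136/ 8 119/ 8 116/ 7 112/ 8  93/13  62/39  65/54  72/56
0.04  76/52  68/37  87/12  98/ 8 105/ 8 111/ 7 113/ 7 116/ 8 119/ 8 127/ 7 126/ 8 121/ 8 118/ 8 112/ 8  91/17  68/45  70/55  72/55
0.05  63/55  65/37  86/13  98/ 8 105/ 8 110/ 8 114/ 8 116/ 8 118/ 8 121/ 7 121/ 8 121/ 8 119/ 8 115/ 7  98/15  74/43  68/55  69/55
0.06  60/53  69/35  86/13  98/ 9 105/ 8 109/ 8 111/ 8 109/ 8 110/ 8 115/ 8 117/ 8 118/ 8 118/ 7 115/ 8  97/18  71/45  62/55  65/54
0.07  62/52  69/37  83/13  82/ 8  72/ 8  61/ 8  55/ 8  52/ 8  50/ 9  50/ 9  53/ 9  59/ 8  77/ 7  96/ 9  90/18  69/45  63/55  71/53
0.08  88/42  80/40  61/20  77/ 8  96/ 8 103/ 8 106/ 8 108/ 8 113/ 8 112/ 8 105/ 8  89/ 8  88/ 8  74/10  67/32  85/47  93/48  98/46
0.09  92/43  75/41  48/22  73/ 8  94/ 8  92/ 8  85/ 8  75/ 7  70/ 9  77/ 8  85/ 7 102/ 8 112/ 8 105/ 9  92/26 121/40 132/40 133/40
0.1  91/42  84/42  59/39  73/13  94/ 8  75/ 8  50/ 9  37/10  37/ 9  42/ 7  55/ 9  79/ 9  97/10 100/20 113/36 129/40 132/39 133/39
0.11  88/42  88/41  84/37  85/31  97/19 102/11  88/12  71/18  61/23  62/22  62/22  67/24  83/32 100/41 116/41 125/40 129/40 130/40
0.12  68/40  64/19  76/ 5  62/15  42/39  37/45  32/51  30/58  31/56  31/57  31/60  33/56  33/57  36/54  45/52  74/46 107/42 123/41
0.13  34/20  49/ 1  78/ 1  54/11  29/47  30/55  30/58  27/63  31/55  29/63  29/63  32/57  30/59  30/60  31/60  33/55  56/45  96/35
0.14  26/ 9  48/ 2  77/ 2  57/11  29/53  31/57  30/59  28/59  29/58  27/60  29/59  32/59  33/59  35/59  34/60  30/60  38/35  72/ 7
0.15  24/ 9  36/ 0  60/ 1  46/15  32/54  31/59  30/62  29/61  30/56  28/58  28/58  30/57  30/59  33/57  35/57  34/56  39/35  67/ 4
```

The scene pixel profile shows the white body centred in the stand, an open mouth near z 0.10, a clear gap, and the dark cap above it. The arm is still and holding the cap level, so I'm handing in.

```bash
python3 -c "
from h import *
print(ticket.job_done())"
```

```text
the job is handed in; nothing more can be done
None
```

I handed the job in at about 17.5 s of the 51 s allowed; the hand-in returned no verdict. My last measurements show the jar seated in the stand nearest the base and the cap unscrewed about 70°, held level roughly 30 mm above the jar's mouth.

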